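Hang the loaded collet carrier level on the lathe's hanger stud

TASK

Hang the loaded collet carrier on the headed stud at the headstock end of the lathe, by the keyhole that makes it hang level: one of its three look-alike collets is a heavy solid blank, and as you lift you can feel which end it is at. Push the round end of that keyhole over the stud head, let the carrier down gently until the narrow slot locks on the neck, and leave it hanging free and level with all three collets aboard. Do not disturb the bocal, the brass plug or the tension knob.

Things in the scene. Friction and masses are not known exactly. Their poses are not given: they have to be found in the camera images.
- carrier_grip (a point): Middle of the top rim of the collet carrier, a loose upright tote 198 mm long, 44 wide, 176 tall, 0.94 kg loaded. The rim is a flat bar 9 mm thick (x), 100 mm long (y), 26 mm tall (z), its middle 163 mm above the underside: the place to grip, from above, across the 9 mm. Carrier axes: x across the thin web and rim, y along the length, z up; both sides are alike.
- carrier: The same carrier; origin under its middle. Three seats 11 mm deep at y = +70, 0, -70 mm each hold one loose steel collet (62 mm tall, 36 across, nose down). All look alike, but one is a solid blank of 0.40 kg, in any seat; the other two are bored, 0.115 kg each. The loaded balance point is in line with keyhole_1 if the blank is at +y, keyhole_2 if in the middle, keyhole_3 if at -y.
- keyhole_1 (a point): The +y one of three keyholes, 22 mm apart along y, through the carrier's 4 mm aluminium web: a round lower end of 17 mm diameter, and a slot 8.5 mm wide going up from it. This point is where the stud's axis sits once hung: top of the slot, mid-thickness, 122.7 mm above the underside, 40.3 mm below carrier_grip. The round end's centre is 18.7 mm below this point. Carrier axes.
- keyhole_2 (a point): The same point of the middle keyhole (at y = 0 of the carrier).
- keyhole_3 (a point): The same point of the keyhole at -y (22 mm from the middle).
- lathe: Bench lathe, fixed. Origin on the bench, below the middle of the front face of the hanger upright, a steel bar 36 mm wide, 198 mm tall. Its -x axis points out of that face, roughly towards the robot; y is along the lathe. Headstock, belt guard and motor lie to -y, from 121 mm on, at most 160 mm high, all 10 mm or more behind that face; the knob reaches 200 mm.
- stud (a point): Middle of the neck of the hanger stud, 190 mm above the bench; its level axis runs along the lathe's x. From the upright's face towards -x: collar 22 mm diameter, 26 mm long; neck 6.5 mm diameter, 7 mm long; brass head 12.5 mm diameter, 5 mm thick, ending 8.5 mm beyond this point. The upright's top is 8 mm above the axis. Lathe axes.
- bocal_mid (a point): Middle of a bent nickel bocal blank lying on the bench, about 220 mm long and 130 mm wide, up to 19 mm high. To be left alone.
- plug_mid (a point): Middle of a brass expansion plug standing on the bench, 40 mm across at its foot, 105 mm tall. To be left alone.
- knob_mark (a point): White mark near the rim of the stiff bakelite knob (48 mm across) of the tension screw on top of the headstock. To be left as it is set.

How it is judged (in metres and radians):
On the way:
1. the carrier is let down onto the stud's neck while still held, not dropped on it (distance between any of keyhole_1, keyhole_2, keyhole_3 and stud below 0.006 m and contact force between the fingers and carrier above 3 N), for 0.1 s.
At the end, for the whole second after the job is handed in: One keyhole's slot top rests on the stud's neck (within 6 mm), the carrier hangs level (within 0.1 rad), at rest, released, with its whole loaded weight (over 8.6 N) on the stud, so that all three collets are aboard (distance between any of keyhole_1, keyhole_2, keyhole_3 and stud below 0.006 m and angle between carrier_grip's own z axis and vertical below 0.1 rad and linear speed of carrier below 0.03 m/s and angular speed of carrier below 0.2 rad/s and contact force between carrier and lathe above 8.6 N); the robot touches nothing.
It fails at once if the bocal blank is pushed more than 15 mm (distance of bocal_mid from where it was at the start of the episode above 0.015 m).
It fails at once if the brass plug is pushed more than 15 mm or knocked over (distance of plug_mid from where it was at the start of the episode above 0.015 m).
It fails at once if the tension knob is turned (distance of knob_mark from where it was at the start of the episode above 0.006 m).
It fails at once if the carrier is banged on the lathe with more than 60 N (contact force between carrier and lathe above 60 N).
It also fails if it takes over 48 s, if anything falls off the work surface, if the arm or the gripper's body presses on something with over 40 N, if the wrist force passes 120 N, or if a joint passes its speed limit or range.

ROBOT

A 6-joint arm with a two-finger parallel gripper is mounted at the origin on the work surface. World frame = base frame: x ahead of the robot, y to its left, z up, the work surface at z = 0. Lengths are in mm, angles in rad, forces in N, time in s.
With the tool pointing down it reaches from about 325 to 900 mm from the base axis. Payload 3.5 kg.
Tool frame: the origin (TCP) lies midway between the tips of the shut fingers; the grasp point (between the pads) lies 19 mm behind it (bot.grasp_offset is the distance from the TCP to the grasp point, in mm); x points along the fingers, y is the direction in which the jaws open and shut, and the axes are right-handed (so a half turn about x gives the same grasp; the last joint's range is limited). The gripper opens to 85 mm and grips with 20 to 120 N. Pads are 22 mm wide; open, the fingers measure 114 mm over their backs; the gripper's body (76 mm by 85 mm) begins 54 mm behind the grasp point. The pads swing forward as they close: fully open they stand 13 mm farther back than shut.
Start: joints at [1.118, 0.276, -0.026, 1.268, 0, 1.467], TCP at [214.2, 587.146, 231.313] pointing down, gripper open.
Joint ranges: [-3.12, 3.12], [-0.85, 1.88], [-1.08, 1.24], [-1.95, 2.15], [-1.57, 1.53], [-3.14, 3.14]. Speed limits (rad/s): [2.57, 2.57, 3.14, 3.14, 3.14, 3.14].

INTERFACE

Orientations are given as a rotation vector (axis times angle).
In Python, from rig import bot gives the robot as it stands. The module is installed in compiled form; this text tells all that it offers.
- The arm moves only by the tool servo_tool, never from a script. Its argument "series" is a list of rows, each a list of 7 numbers: the turn, a rotation vector about the world's x, y, z in rad, then the shift along the world's x, y, z in m, then the closure in counts, from 0 (fully open) to 255 (shut). A call has 1 to 8 rows; each row is the pose to reach, as a shift and turn from the pose commanded when the call began; what a row does not reach only later rows make up. A row lasts 1/8 s, in which the tool goes at most 62.5 mm and 10.7 degrees, less where a joint would pass 70% of its speed; a pose out of reach is approached as far as the arm can. A call with a gripper value outside its range is refused whole. The fingers move at their own pace and stop on an object; "newtons" is the grip in N (left out, the last holds). Time passes only in rows, so rows that repeat a pose let the fingers close. It gives the time, the measured TCP pose, the force and the opening at its end, in the units of the state.
- bot.sense(): the state, without advancing time (a new reading comes with each control period).
- bot.capture(name): name is "scene" or "side" or "wrist"; returns a dict with "pixels" (480x640x3 uint8, blue, green, red), "range_z" (480x640 float32, mm along the optical axis (not along the pixel's ray), 0 where there is no reading), "fx", "fy", "cx", "cy" (pixels), "distortion" ([k1, k2, p1, p2, k3] as OpenCV has them; the pictures are not rectified), "world_to_cam" (4x4, takes a point from world to camera coordinates). Camera axes: x right, y down, z forward; pixel columns grow to the right and rows downward; lengths in mm; the calibration is good to about 2 mm. A picture is of the moment at which its call begins.
- bot.job_done(): hands the job in, once; it reports no verdict.
The state is a dict: "t": time; "qpos": joint angles; "joint_vel": joint speeds; "tau": joint torques, N m; "tcp_pos": TCP position; "tool_rot": TCP orientation; "wrist_force": force on the tool from outside, world axes, zero at the start; "torque": the same for the moment, N m; "gripper_width": finger opening in mm.
Only numpy, scipy, OpenCV 4.12 (cv2) and the standard library are available. Lean on these libraries where they do the work, as an engineer would, in place of code of your own. Each camera call takes 0.05 s, during which the arm holds its last target.

## Working session

There is one attempt and no reset: what is moved stays moved. The work goes in short steps, Python scripts to look and compute and a tool call to move; the robot and the scene stay as the last step left them, time stands still between calls to the robot, and variables do not carry over. Pictures are saved under pics/ and viewed, and the job is handed in when it is done.

Besides the shell and the picture viewer there is one more tool, called after "Call:" as name(argument=value, ...) on one line, values as JSON. servo_tool: Moves the arm, as the interface text tells. Its arguments: {"type":"object","properties":{"series":{"type":"array","items":{"type":"array","items":{"type":"number"}}},"newtons":{"type":"number"}},"required":["series"]}

```bash
mkdir -p pics
cat > h.py <<'E'
from rig import bot
import numpy as np, cv2
def cap(n,fn=None):
    c=bot.capture(n)
    if fn: cv2.imwrite('pics/'+fn,c['pixels'])
    np.savez('/tmp/'+(fn or n)+'.npz',**{k:np.array(v) for k,v in c.items()})
    return c
def K(c): return np.array([[c['fx'],0,c['cx']],[0,c['fy'],c['cy']],[0,0,1.]],float)
def ray(c,px):
    n=cv2.undistortPoints(np.array(px,float).reshape(-1,1,2),K(c),np.array(c['distortion'],float)).reshape(-1,2)
    T=np.array(c['world_to_cam']);R=T[:3,:3];o=-R.T@T[:3,3]
    d=np.c_[n,np.ones(len(n))]
    return o,d@R   # d has cam z=1
def onz(c,px,z):
    o,d=ray(c,px); return o+d*((z-o[2])/d[:,2:3])
def cloud(c):
    v,u=np.mgrid[0:480,0:640]
    o,d=ray(c,np.c_[u.ravel(),v.ravel()])
    r=np.array(c['range_z']).ravel()
    P=o+d*r[:,None]; P[r==0]=np.nan
    return P.reshape(480,640,3)
def proj(c,P):
    T=np.array(c['world_to_cam']);
    rv=cv2.Rodrigues(T[:3,:3])[0]
    return cv2.projectPoints(np.array(P,float).reshape(-1,1,3),rv,T[:3,3],K(c),np.array(c['distortion'],float))[0].reshape(-1,2)
E
python3 - <<'E'
from h import *
for n in ['scene','side','wrist']:
    c=cap(n,n+'0.png'); T=c['world_to_cam'];print(n,c['fx'],(-T[:3,:3].T@T[:3,3]).round(),T[2,:3].round(2))
print(bot.sense())
E
```

```text
scene 472.9591659890539 [1160. -259.  715.] [-0.69  0.25 -0.67]
side 521.9090004921073 [ 137. -716.  921.] [ 0.38  0.6  -0.7 ]
wrist 346.1093559723298 [140. 614. 373.] [ 0.29 -0.11 -0.95]
{'t': 0.15, 'qpos': array([ 1.11762089e+00,  2.76983730e-01, -2.75555500e-02,  1.26801996e+00,
       -1.66085199e-06,  1.46740585e+00]), 'joint_vel': array([-2.28022512e-03, -8.90334122e-04,  2.91045232e-03, -6.81750208e-05,
       -1.36369316e-03, -1.01054702e-03]), 'tau': array([ 9.97524921e-05, -4.46058226e+01,  2.95638424e+01,  1.05325642e-02,
       -1.03928280e-04,  1.25761511e-05]), 'tcp_pos': array([213.91873563, 586.59730674, 230.40564177]), 'tool_rot': array([ 0.27314792,  1.55379769, -0.27582261]), 'wrist_force': array([-0.58809688,  0.53063886,  0.02408075]), 'torque': array([-0.04763507,  0.04071353, -0.01084178]), 'gripper_width': 85.48473826780416}
```

View pics/scene0.png

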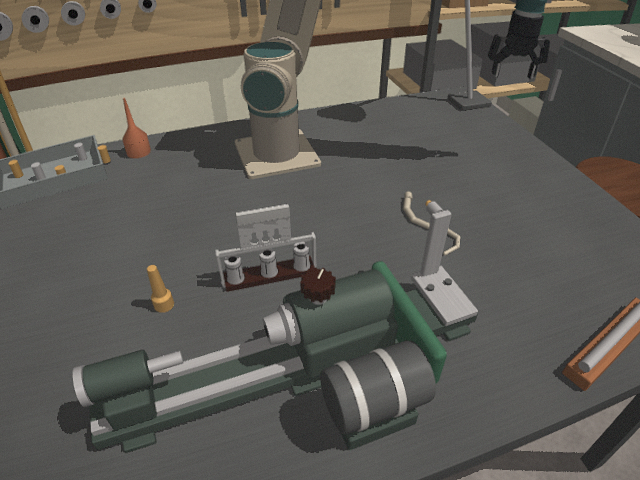

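View pics/side0.png

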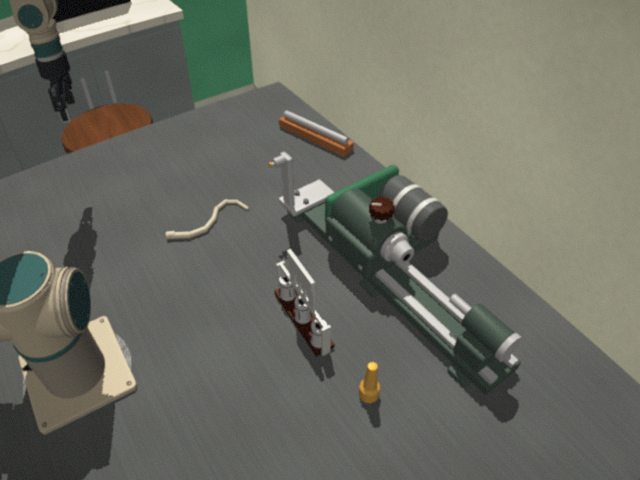

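View pics/wrist0.png

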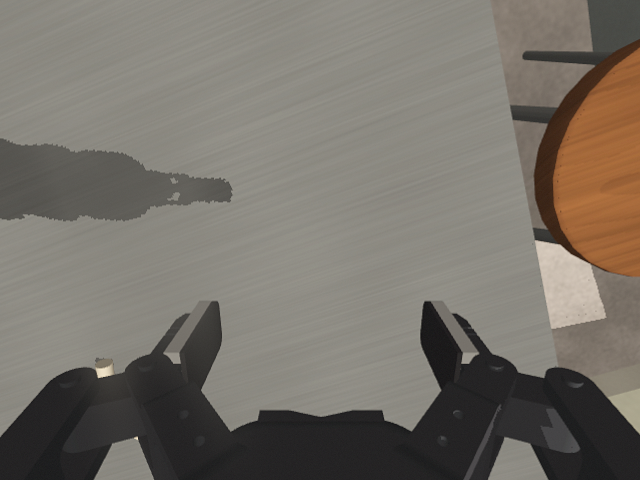

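```bash
python3 - <<'E'
from h import *
for n in ['scene','side']:
    c=dict(np.load('/tmp/%s0.png.npz'%n)); P=cloud(c)
    def reg(u0,u1,v0,v1,zlo,zhi):
        Q=P[v0:v1,u0:u1].reshape(-1,3); Q=Q[np.isfinite(Q[:,0])]; Q=Q[(Q[:,2]>zlo)&(Q[:,2]<zhi)]
        return Q
    print(n)
    for nm,r in dict(scene=dict(rim=(225,300,200,225,155,182),all=(210,325,195,292,20,182),up=(425,460,200,280,100,186),uptop=(420,460,195,225,193,205),bed=(85,480,250,460,5,300),knob=(300,340,262,300,150,230),plug=(145,180,260,315,5,120),bocal=(400,465,188,255,3,25)),side=dict(rim=(270,320,240,320,155,182),all=(270,340,245,360,20,182),up=(282,295,150,220,60,188),uptop=(265,295,148,170,193,205),stud=(262,280,155,170,170,200),knob=(365,400,190,225,150,230),plug=(355,385,360,410,5,120),bocal=(160,250,195,245,3,25)))[n].items():
        Q=reg(*r)
        if len(Q): 
            m=Q.mean(0); u,s,vt=np.linalg.svd(Q[:,:2]-m[:2],full_matrices=False)
            print(nm,len(Q),m.round(1),'min',Q.min(0).round(),'max',Q.max(0).round(),'dir',vt[0].round(4),(s/len(Q)**.5).round(1))
E
python3 - <<'E'
import cv2
a=cv2.imread('pics/scene0.png')[190:310,200:350];b=cv2.imread('pics/side0.png')[140:370,240:400]
cv2.imwrite('pics/z1.png',cv2.resize(a,None,fx=5,fy=5,interpolation=2));cv2.imwrite('pics/z2.png',cv2.resize(b,(400,575),interpolation=2))
a=cv2.imread('pics/scene0.png')[180:330,390:490]
cv2.imwrite('pics/z3.png',cv2.resize(a,(400,600),interpolation=2))
E
```

```text
scene
rim 604 [ 471.3 -139.4  167.6] min [ 461. -189.  155.] max [478. -88. 179.] dir [-0.0632 -0.998 ] [28.9  2.3]
all 3564 [ 472.7 -139.4   99.4] min [ 447. -238.   20.] max [691. -39. 181.] dir [-0.0681 -0.9977] [49.6 14.4]
up 662 [615.9 149.4 145.2] min [576. 134. 100.] max [620. 172. 186.] dir [-0.1052 -0.9945] [11.4  3.3]
uptop 254 [600.8 150.6 197.5] min [566. 134. 193.] max [619. 171. 202.] dir [0.9932 0.1161] [14.2  8.1]
bed 42182 [ 727.  -153.2   86.9] min [ 389. -492.    5.] max [949. 263. 200.] dir [0.1054 0.9944] [169.9  93. ]
knob 1119 [ 694.9 -103.6  188.6] min [ 657. -133.  150.] max [718. -59. 200.] dir [ 0.1374 -0.9905] [17.2 13.6]
plug 694 [ 488.9 -356.4   51.8] min [ 470. -377.    5.] max [ 501. -338.  107.] dir [-0.173   0.9849] [8.9 6. ]
bocal 514 [432.8 252.2  10.6] min [309. 152.   3.] max [547. 408.  22.] dir [0.9901 0.1403] [70.4 29.3]
side
rim 357 [ 464.2 -143.5  171.2] min [ 459. -190.  155.] max [473. -87. 180.] dir [-0.0565 -0.9984] [30.3  2.7]
all 2163 [ 465.2 -145.3   91.1] min [ 445. -239.   20.] max [624. -19. 180.] dir [0.1533 0.9882] [57.9 19.6]
up 449 [605.5 145.8 123.5] min [592. 133.  61.] max [618. 174. 188.] dir [-0.2678  0.9635] [10.6  3.5]
uptop 143 [593.6 149.4 198.1] min [563. 133. 193.] max [616. 170. 203.] dir [-0.9973 -0.0732] [14.1  7.8]
stud 62 [575.4 148.6 193.3] min [562. 140. 180.] max [592. 161. 200.] dir [-0.943   0.3328] [7.4 4.3]
knob 815 [ 684.9 -103.9  179.9] min [ 659. -140.  150.] max [721. -17. 202.] dir [-0.0206 -0.9998] [23.4 15. ]
plug 579 [ 471.8 -364.7   53. ] min [ 452. -379.    5.] max [ 529. -340.  109.] dir [-0.813   0.5823] [9.3 6.5]
bocal 1265 [420.6 260.9   7.8] min [290. 128.   3.] max [560. 429.  22.] dir [ 0.9949 -0.1012] [65.1 48.4]
```

View pics/z1.png

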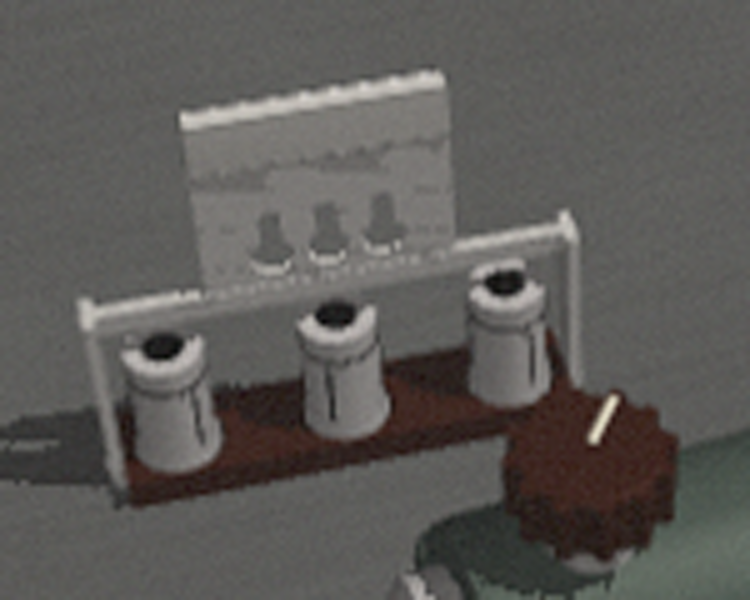

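View pics/z2.png

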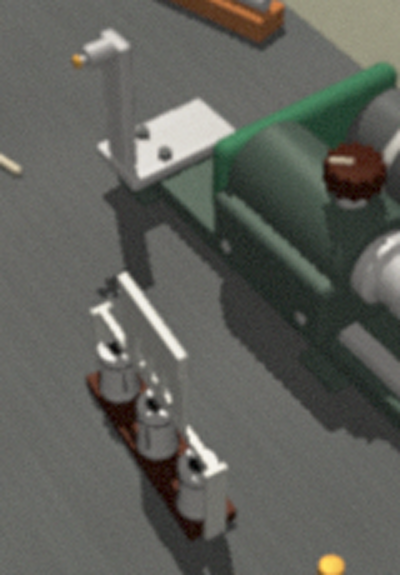

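View pics/z3.png

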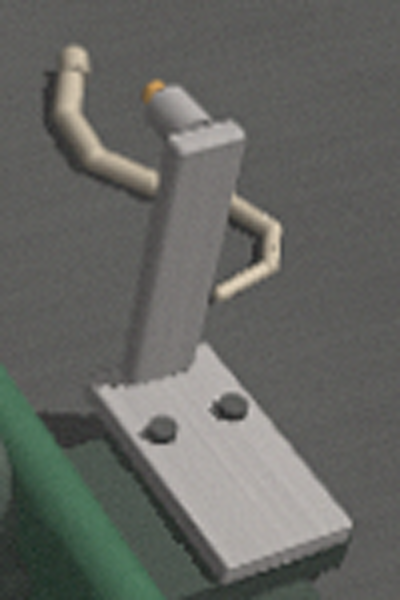

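Run:
```python
from h import *
from scipy.spatial.transform import Rotation as R
s=bot.sense(); M=R.from_rotvec(s['tool_rot']).as_matrix(); print(M.round(3))
for n,px in dict(scene=[(236.3,213.8),(288,205.8)],side=[]).items():
    c=dict(np.load('/tmp/%s0.png.npz'%n))
    if px:
        Q=onz(c,px,176);print(n,Q.round(1),Q.mean(0).round(1),(Q[1]-Q[0]).round(1))
# side rim top corners, z2 scale 2.5 offset (240,140)
c=dict(np.load('/tmp/side0.png.npz'))
px=np.array([(119,279),(128,273),(176,356),(187,354)])/2.5+[240,140]
Q=onz(c,px,176);print(Q.round(1),Q.mean(0).round(1))
for n in ['scene','side']:
    c=dict(np.load('/tmp/%s0.png.npz'%n));P=cloud(c)
    Q=P.reshape(-1,3)
    m=(Q[:,2]>173)&(Q[:,2]<180)&(abs(Q[:,0]-468)<25)&(abs(Q[:,1]+139)<55)
    W=Q[m];m_=W.mean(0);vt=np.linalg.svd(W[:,:2]-m_[:2],full_matrices=False)[2];print(n,len(W),m_.round(1),vt[0])
    # web / rim face plane (scene sees +x faces)
    # upright: +x face & top
    for nm,box in dict(upface=(610,632,120,180,70,185),top=(560,632,120,180,195,203)).items():
        b=box;m=(Q[:,0]>b[0])&(Q[:,0]<b[1])&(Q[:,1]>b[2])&(Q[:,1]<b[3])&(Q[:,2]>b[4])&(Q[:,2]<b[5]);W=Q[m]
        if len(W)>10:print(nm,len(W),W.mean(0).round(1),W.min(0).round(),W.max(0).round(),np.linalg.svd(W-W.mean(0),full_matrices=False)[2].round(3)[2])
    # brass head: colour
    hsv=cv2.cvtColor(c['pixels'],cv2.COLOR_BGR2HSV)
    mm=(hsv[...,0]>12)&(hsv[...,0]<28)&(hsv[...,1]>110)
    d=(abs(P[...,0]-575)<35)&(abs(P[...,1]-148)<35)&(P[...,2]>165)
    v,u=np.nonzero(mm&d);print('head px',len(u),u.mean(),v.mean(),np.c_[u,v].min(0),np.c_[u,v].max(0),P[mm&d].mean(0))
    np.save('/tmp/hp_%s.npy'%n,[u.mean(),v.mean()])
cs=[dict(np.load('/tmp/%s0.png.npz'%n)) for n in ['scene','side']]
A=[];b=[]
for c,n in zip(cs,['scene','side']):
    o,d=ray(c,np.load('/tmp/hp_%s.npy'%n));d=d[0]/np.linalg.norm(d);pr=np.eye(3)-np.outer(d,d);A.append(pr);b.append(pr@o)
X=np.linalg.solve(sum(A),sum(b));print('head tri',X,[np.linalg.norm(a@X-y) for a,y in zip(A,b)])
# lathe yaw: bed edges / base plate
```

```text
[[-0.001  0.343  0.939]
 [-0.002  0.939 -0.343]
 [-1.    -0.002 -0.   ]]
scene [[ 465.7 -186.2  176. ]
 [ 473.8  -89.9  176. ]] [ 469.8 -138.1  176. ] [ 8.1 96.3  0. ]
[[ 465.4  -93.8  176. ]
 [ 474.6  -92.1  176. ]
 [ 460.3 -184.5  176. ]
 [ 468.2 -187.4  176. ]] [ 467.1 -139.5  176. ]
scene 191 [ 469.5 -140.6  175.2] [-0.06016764 -0.99818829]
upface 793 [616.6 150.6 130.7] [610. 134.  70.] [620. 172. 185.] [ 0.999 -0.029 -0.013]
top 218 [601.  150.9 198. ] [566. 134. 195.] [619. 171. 202.] [ 0.038 -0.03   0.999]
head px 11 427.54545454545456 201.8181818181818 [426 200] [430 204] [568.74922877 149.59636431 194.51653821]
side 203 [ 465.7 -141.3  176.3] [-0.06303465 -0.99801134]
upface 74 [613.3 137.8 129.6] [610. 135.  71.] [618. 142. 182.] [-0.521  0.854 -0.   ]
top 123 [594.8 149.9 198.7] [563. 133. 195.] [616. 170. 203.] [ 0.027 -0.048  0.998]
head px 11 270.3636363636364 164.36363636363637 [269 163] [272 166] [565.19213291 149.12535725 193.97841816]
head tri [566.23567099 151.29502357 192.244491  ] [np.float64(0.0668816601289073), np.float64(0.06688166012901937)]
```

Call:
servo_tool(series=[[0,0,-0.16,0.02,-0.0566,0,0],[0,0,-0.32,0.04,-0.113,0,0],[0,0,-0.48,0.06,-0.17,0,0],[0,0,-0.64,0.08,-0.226,0,0],[0,0,-0.8,0.1,-0.283,0,0],[0,0,-0.96,0.12,-0.34,0,0],[0,0,-1.12,0.14,-0.396,0,0],[0,0,-1.282,0.158,-0.453,0,0]], newtons=100)

```text
t: 1.15
tcp_pos: [372.5, 132.4, 231.3]
tool_rot: [1.258, 1.177, -1.257]
wrist_force: [1.0, -0.1, -0.7]
gripper_width: 85.4
```

Call:
servo_tool(series=[[0,0,0,0.02,-0.055,0,0],[0,0,0,0.04,-0.11,0,0],[0,0,0,0.06,-0.165,0,0],[0,0,0,0.08,-0.22,0,0],[0,0,0,0.096,-0.274,0,0],[0,0,0,0.096,-0.274,0,0],[0,0,0,0.096,-0.274,0,0]])

```text
t: 2.02
tcp_pos: [467.5, -139.5, 230.8]
tool_rot: [1.255, 1.181, -1.255]
wrist_force: [0.0, 0.5, -0.5]
gripper_width: 85.8
```

Run:
```python
from h import *
from scipy.spatial.transform import Rotation as R
c=cap('wrist','wrist1.png');s=bot.sense(); M=R.from_rotvec(s['tool_rot']).as_matrix(); print(s['t'],s['tcp_pos'],M.round(3),s['wrist_force'],s['torque'],s['qpos'].round(2))
```

```text
2.075 [ 467.46264153 -138.93029926  230.90824339] [[-0.001  0.998 -0.06 ]
 [ 0.001 -0.06  -0.998]
 [-1.    -0.001 -0.001]] [ 0.04450811 -0.05444136 -0.23273065] [-0.00627189  0.00308613 -0.00192389] [-0.42  0.03 -0.31  1.22  0.    1.21]
```

View pics/wrist1.png

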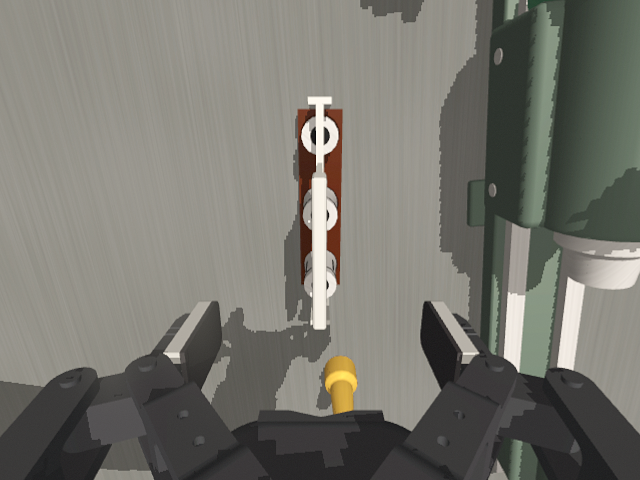

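Run:
```python
from h import *
c=dict(np.load('/tmp/wrist1.png.npz'));P=cloud(c)
Q=P.reshape(-1,3);m=(Q[:,2]>171)&(Q[:,2]<181)&(abs(Q[:,0]-468)<25)&(abs(Q[:,1]+139)<75)
W=Q[m];print(len(W),W.mean(0).round(1),W.min(0),W.max(0),np.linalg.svd(W[:,:2]-W.mean(0)[:2],full_matrices=False)[2][0])
g=cv2.cvtColor(c['pixels'],cv2.COLOR_BGR2GRAY)
for v in (190,220,250,280,310):print(v,np.nonzero(np.abs(np.diff(g[v,300:345].astype(int)))>25)[0]+300)
print(np.nonzero(np.abs(np.diff(g[150:345,320].astype(int)))>20)[0]+150)
Qq=onz(c,[(319.5,176),(319.5,328)],176);print(Qq,Qq.mean(0))
```

```text
2232 [ 466.7 -134.5  176.2] [ 459.63080164 -188.89777501  171.22337049] [473.63830526 -89.16793856 178.37563824] [-0.06295714 -0.99801623]
190 [300 307 308 310 311 325 331 332 340]
220 [302 303 307 309 310 311 325 326 327 335 336 340]
250 [311 312 325 326 327 339]
280 [300 303 304 312 325 326 327 334 335 336 339]
310 [310 311 312 325]
[162 176 177 328 329]
[[ 470.06750696  -88.49037741  176.        ]
 [ 463.89184602 -187.37727871  176.        ]] [ 466.97967649 -137.93382806  176.        ]
```

Call:
servo_tool(series=[[0,0,0,0,0,-0.03,0],[0,0,0,0,0,-0.06,0],[0,0,0,0,0,-0.086,0],[0,0,0,0,0,-0.086,0],[0,0,0,0,0,-0.086,255],[0,0,0,0,0,-0.086,255],[0,0,0,0,0,-0.086,255],[0,0,0,0,0,-0.086,255]], newtons=100)

```text
t: 3.08
tcp_pos: [468.5, -140.0, 145.9]
tool_rot: [1.254, 1.179, -1.254]
wrist_force: [-3.3, -0.6, 1.8]
gripper_width: 12.4
```

Call:
servo_tool(series=[[0,0,0,0,0,0,255],[0,0,0,0,0,0,255],[0,0,0,0,0,0,255]])

```text
t: 3.45
tcp_pos: [467.5, -140.0, 145.9]
tool_rot: [1.253, 1.18, -1.255]
wrist_force: [-3.0, 0.9, 5.5]
gripper_width: 7.5
```

Run:
```python
from h import *
s=bot.sense();print({k:np.round(s[k],2) for k in ('t','tcp_pos','tool_rot','wrist_force','torque','gripper_width')})
c=cap('wrist','wrist2.png')
```

```text
{'t': np.float64(3.45), 'tcp_pos': array([ 467.53, -139.99,  145.91]), 'tool_rot': array([ 1.25,  1.18, -1.26]), 'wrist_force': array([-3.03,  0.92,  5.47]), 'torque': array([0.09, 0.8 , 0.01]), 'gripper_width': np.float64(7.55)}
```

View pics/wrist2.png

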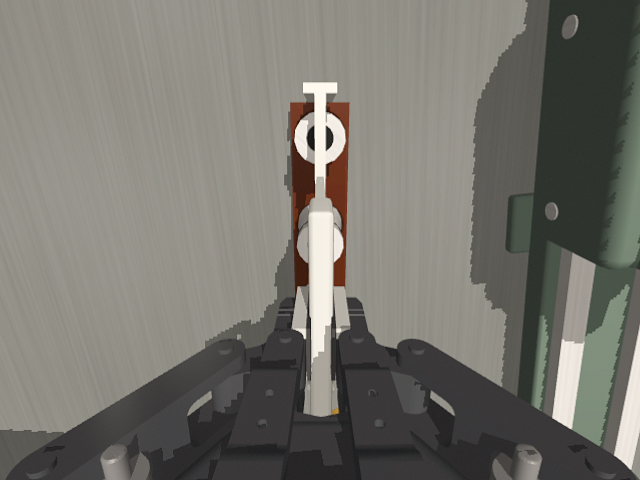

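Call:
servo_tool(series=[[0,0,0,0,0,0.004,255],[0,0,0,0,0,0.01,255],[0,0,0,0,0,0.02,255],[0,0,0,0,0,0.03,255],[0,0,0,0,0,0.03,255],[0,0,0,0,0,0.03,255],[0,0,0,0,0,0.03,255]])

```text
t: 4.38
tcp_pos: [467.8, -139.6, 174.9]
tool_rot: [1.254, 1.181, -1.255]
wrist_force: [-0.1, 0.0, -9.0]
gripper_width: 7.4
```

Run:
```python
from h import *
s=bot.sense();print({k:np.round(s[k],3) for k in ('t','tcp_pos','tool_rot','wrist_force','torque','gripper_width')})
c=cap('wrist','wrist3.png');
c=cap('scene','scene3.png');cv2.imwrite('pics/z4.png',cv2.resize(c['pixels'][170:310,200:360],(800,600)))
s=bot.sense();print({k:np.round(s[k],3) for k in ('t','tcp_pos','tool_rot','wrist_force','torque','gripper_width')})
```

```text
{'t': np.float64(4.375), 'tcp_pos': array([ 467.752, -139.643,  174.862]), 'tool_rot': array([ 1.254,  1.181, -1.255]), 'wrist_force': array([-1.50e-01,  1.00e-03, -8.98e+00]), 'torque': array([-0.042,  0.017,  0.025]), 'gripper_width': np.float64(7.383)}
{'t': np.float64(4.475), 'tcp_pos': array([ 467.843, -139.694,  174.889]), 'tool_rot': array([ 1.254,  1.181, -1.254]), 'wrist_force': array([ 0.87 ,  0.055, -9.697]), 'torque': array([ 0.009, -0.014,  0.022]), 'gripper_width': np.float64(7.793)}
```

View pics/z4.png

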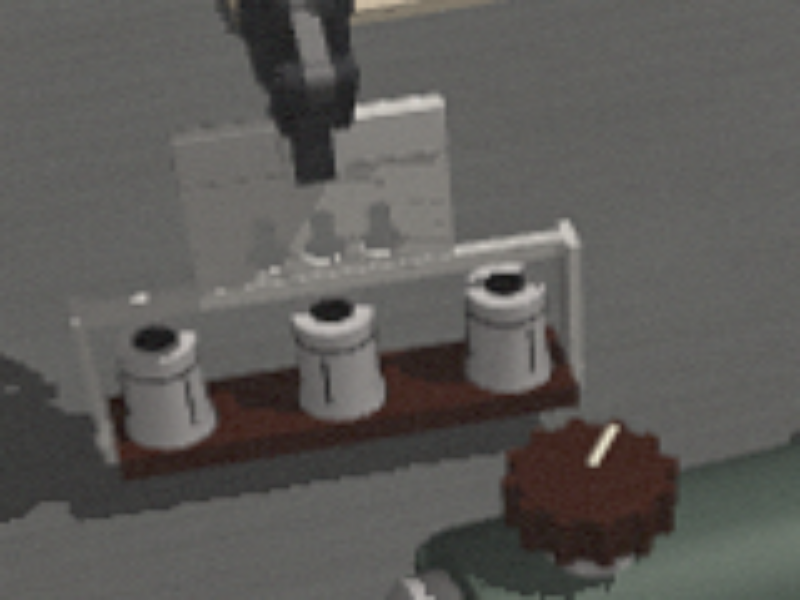

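View pics/wrist3.png

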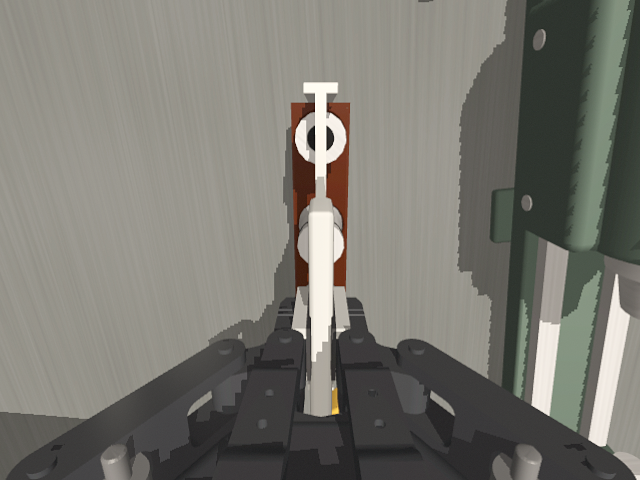

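Run:
```python
from h import *
def fit(W,nm):
    m=W.mean(0);d=np.linalg.svd(W[:,:2]-m[:2],full_matrices=False)[2][0];d=d*np.sign(d[1]);print(nm,len(W),m.round(1),'yaw',round(float(np.arctan2(-d[0],d[1])),4))
for f in ['scene0','side0','scene3']:
    c=dict(np.load('/tmp/%s.png.npz'%f));P=cloud(c);hsv=cv2.cvtColor(c['pixels'],cv2.COLOR_BGR2HSV)
    Q=P.reshape(-1,3)
    # base plate: white, near upright
    w=((hsv[...,1]<60)&(hsv[...,2]>110)).ravel()
    m=w&(Q[:,1]<-140)&(Q[:,1]>-340)&(Q[:,0]>600)&(Q[:,0]<800)&(Q[:,2]>30)&(Q[:,2]<90)
    for lo,hi in((640,690),(690,790)):
        W=Q[m&(Q[:,0]>lo)&(Q[:,0]<hi)]
        if len(W)>30:fit(W,f+' rail')
    # plate & its edges by minAreaRect on xy
    m=w&(Q[:,1]>90)&(Q[:,1]<230)&(Q[:,0]>560)&(Q[:,0]<800)&(Q[:,2]>5)&(Q[:,2]<50)
    W=Q[m];print(f,'plate',len(W),np.median(W[:,2]),cv2.minAreaRect(W[:,:2].astype(np.float32)))
    # green front edge: min x along y bins
    g=((hsv[...,0]>50)&(hsv[...,0]<95)&(hsv[...,1]>60)).ravel()
    m=g&(Q[:,0]>560)&(Q[:,0]<800)&(Q[:,1]>-400)&(Q[:,1]<80)&(Q[:,2]>8)
    W=Q[m];E=[]
    for y in range(-380,80,20):
        w_=W[abs(W[:,1]-y)<10]
        if len(w_)>15:E.append((y,np.percentile(w_[:,0],3)))
    print([ (a,round(float(b))) for a,b in E])
    # upright top
    m=(abs(Q[:,2]-198)<3)&(Q[:,0]>588)&(Q[:,0]<635)&(abs(Q[:,1]-150)<30);W=Q[m];print('top',len(W),W.mean(0).round(1),cv2.minAreaRect(W[:,:2].astype(np.float32)))
```

```text
scene0 rail 762 [ 670.6 -290.    46.5] yaw 0.0604
scene0 rail 1378 [ 728.9 -261.2   46.5] yaw 0.0391
scene0 plate 1512 48.16505964995474 ((666.4117431640625, 157.03887939453125), (132.12464904785156, 72.44377899169922), 3.275207757949829)
[(20, 648), (40, 671)]
top 164 [606.8 151.1 197.7] ((603.5765991210938, 152.2669219970703), (30.730268478393555, 37.20395278930664), 2.1371335983276367)
side0 rail 506 [ 668.7 -280.    46.6] yaw 0.0485
side0 rail 532 [ 724.7 -254.2   47.8] yaw 0.0159
side0 plate 554 47.94884011410767 ((665.5924682617188, 141.53118896484375), (132.94781494140625, 102.23384857177734), 3.6942551136016846)
[(-140, 625), (-120, 623), (-100, 622), (0, 620), (20, 634), (40, 652)]
top 73 [604.1 150.3 198.1] ((605.326416015625, 153.3625946044922), (32.24203872680664, 29.79663848876953), 61.96503829956055)
scene3 rail 785 [ 670.6 -290.    46.3] yaw 0.0622
scene3 rail 1408 [ 729.  -261.3   46.3] yaw 0.0396
scene3 plate 1524 48.2327874952195 ((666.50146484375, 157.50770568847656), (132.0196990966797, 72.5135726928711), 2.756599187850952)
[(20, 649), (40, 668)]
top 162 [606.8 151.3 197.8] ((603.9887084960938, 152.20147705078125), (34.72736740112305, 30.236862182617188), 87.21359252929688)
```

Call:
servo_tool(series=[[0,0,0,0,0,0.015,255],[0,0,0.01,0.005,0.02,0.035,255],[0,0,0.03,0.012,0.05,0.05,255],[0,0,0.05,0.02,0.085,0.057,255],[0,0,0.07,0.03,0.12,0.057,255],[0,0,0.09,0.038,0.155,0.057,255],[0,0,0.11,0.046,0.185,0.057,255],[0,0,0.112,0.052,0.21,0.057,255]])

```text
t: 5.48
tcp_pos: [520.8, 71.4, 233.5]
tool_rot: [1.172, 1.232, -1.17]
wrist_force: [-0.4, -0.5, -9.0]
gripper_width: 7.2
```

Call:
servo_tool(series=[[0,0,0,0.003,0.012,0,255],[0,0,0,0.005,0.02,0,255],[0,0,0,0.005,0.02,0,255],[0,0,0,0.005,0.02,0,255]])

```text
t: 5.98
tcp_pos: [525.0, 89.4, 232.2]
tool_rot: [1.171, 1.232, -1.173]
wrist_force: [0.3, -0.8, -9.3]
gripper_width: 7.7
```

Run:
```python
from h import *
for n in ['wrist','side','wrist','scene','side']:
    s=bot.sense();print(s['tcp_pos'].round(1),s['wrist_force'].round(2),s['torque'].round(3),s['tool_rot'].round(3))
    c=cap(n,n+'4.png')
```

```text
[525.   89.4 232.2] [ 0.32 -0.76 -9.33] [-0.035 -0.013 -0.017] [ 1.171  1.232 -1.173]
[525.   89.4 232.2] [-1.27 -0.57 -8.75] [-0.052 -0.027 -0.031] [ 1.172  1.232 -1.173]
[525.   89.4 232.3] [ 0.6  -0.57 -9.39] [-0.054  0.026  0.027] [ 1.172  1.232 -1.173]
[525.1  89.5 232.3] [ 0.   -0.47 -8.5 ] [ 0.011  0.007 -0.023] [ 1.172  1.232 -1.173]
[525.1  89.6 232.3] [-0.16 -1.21 -8.84] [-0.044 -0.03   0.003] [ 1.172  1.232 -1.172]
```

View pics/wrist4.png

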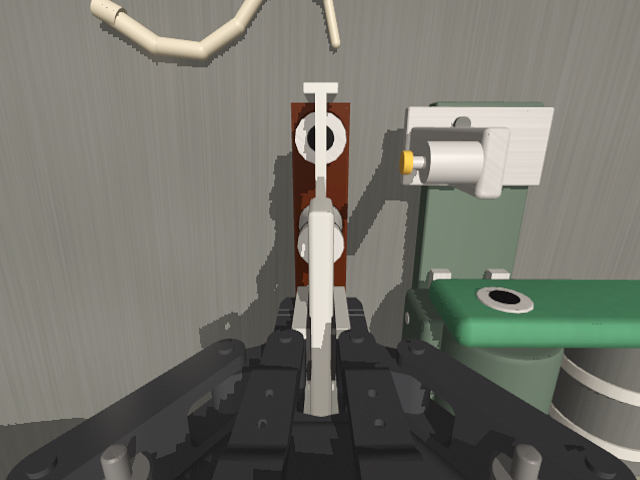

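View pics/side4.png

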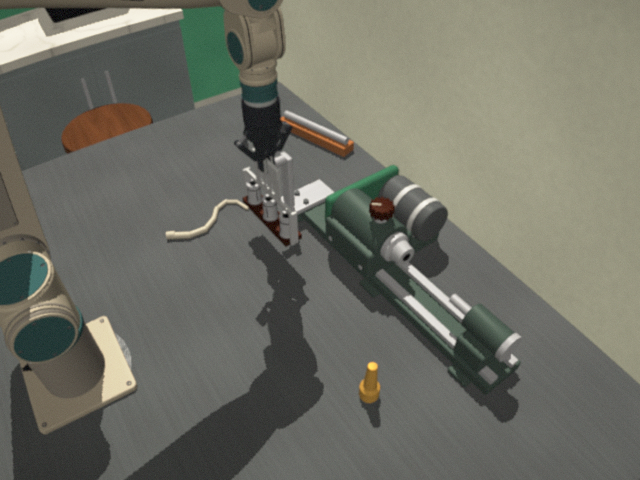

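Run:
```python
from h import *
from scipy.spatial.transform import Rotation as R
c=dict(np.load('/tmp/wrist4.png.npz'));s=bot.sense();tcp=s['tcp_pos'];M=R.from_rotvec(s['tool_rot']).as_matrix()
img=c['pixels'];cv2.imwrite('pics/z5.png',cv2.resize(img[70:220,280:520],(800,500),interpolation=cv2.INTER_CUBIC))
g=cv2.cvtColor(img,cv2.COLOR_BGR2GRAY).astype(int)
hsv=cv2.cvtColor(img,cv2.COLOR_BGR2HSV);m=(hsv[...,0]>12)&(hsv[...,0]<30)&(hsv[...,1]>120);m[:120]=0;m[210:]=0;m[:,:380]=0;m[:,430:]=0
v,u=np.nonzero(m);print('head',u.min(),u.max(),v.min(),v.max(),u.mean(),v.mean())
for uu in (404,408,417,420,440,455,470):
    col=g[120:205,uu];e=np.nonzero(abs(np.diff(col))>14)[0]+120;print(uu,e)
P=cloud(c)
def L(p):return (M.T@(np.asarray(p)-tcp)).round(1)
yaw=np.arctan2(M[1,1],M[0,1]);print('tool yaw',yaw, 'tcp',tcp)
for nm,px,z in [('headfront',(400.5,162.5),190),('headmid',(406.5,162.5),190),('neck',(419.5,162.5),190),('collar',(455,162.5),190),('rimend',(320.5,198),tcp[2]+30.1)]:
    w=onz(c,[px],z)[0];print(nm,w.round(1),'tool',L(w), 'depth', P[int(px[1]),int(px[0])].round(1))
Q=P.reshape(-1,3);m=(abs(Q[:,2]-tcp[2]-30)<5)&(abs(Q[:,0]-525)<30)&(abs(Q[:,1]-100)<60);W=Q[m];print('rimtop',W.mean(0).round(1),W.max(0).round(1),len(W))
print('carrier end row depths',[P[v,320].round(1).tolist() for v in (86,90,93,100)])
```

```text
head 399 412 150 173 405.8200692041523 162.01384083044982
404 [149 150 151 154 171 172 174 183 184 200 201]
408 [132 133 150 151 170 171 172 174 183 184]
417 [125 126 127 155 156 162 165 166 167 168 169 170 183 184 185]
420 [125 126 127 155 156 162 165 166 167 168 180 181 183 184 185]
440 [126 127 140 141 180 181 183 184 185 189 190]
455 [120 122 123 128 140 141 180 181 182 187 188]
470 [120 121 124 125 127 140 141 181 182 194]
tool yaw 0.05031066877249232 tcp [525.1086254   89.71263494 232.29486524]
headfront [564.  151.2 190. ] tool [ 42.3  42.  -59.5] depth [564.3 151.3 187.7]
headmid [567.2 151.4 190. ] tool [ 42.3  45.1 -59.5] depth [565.2 152.2 196.9]
neck [574.  151.7 190. ] tool [ 42.3  52.  -59.5] depth [572.8 152.3 193.3]
collar [592.6 152.7 190. ] tool [ 42.3  70.6 -59.5] depth [588.2 153.8 201.4]
rimend [522.3 144.9 262.4] tool [-30.1  -0.1 -55.3] depth [522.3 140.2 239.2]
rimtop [524.4 102.4 262.5] [542.  140.6 267.3] 5543
carrier end row depths [[519.9, 187.4, 176.8], [520.0, 185.4, 177.5], [520.0, 184.0, 177.0], [520.2, 180.5, 177.0]]
```

View pics/z5.png

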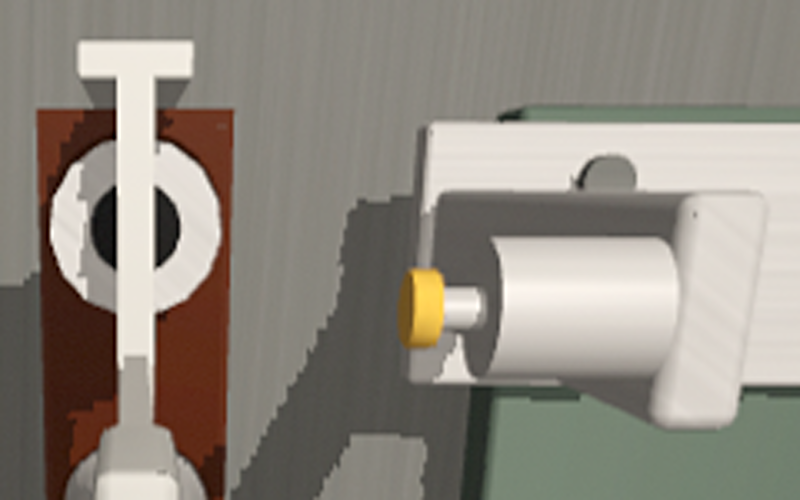

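Run:
```python
from h import *
from scipy.spatial.transform import Rotation as R
c=dict(np.load('/tmp/wrist4.png.npz'));s=bot.sense();tcp=s['tcp_pos'];M=R.from_rotvec(s['tool_rot']).as_matrix()
g=cv2.cvtColor(c['pixels'],cv2.COLOR_BGR2GRAY).astype(int)
print('col320',list(enumerate(g[76:100,320],76)));print(list(enumerate(g[190:220,320],190)))
P=cloud(c)
def L(p):return (M.T@(np.asarray(p)-tcp)).round(1)
for nm,px,z in [('rimtopend',(320.5,209),tcp[2]+30.1),('rimbotend',(320.5,198),tcp[2]+4.1),('handle end',(320,82),177),('tray end',(320,102.),None)]:
    if z is None: print(P[104:112,300].round(1));continue
    w=onz(c,[px],z)[0];print(nm,w.round(1),'tool',L(w))
print(P[84:94,310:331:5].mean((0,1)),P[212:215,320].round(1))
```

```text
col320 [(76, np.int64(136)), (77, np.int64(134)), (78, np.int64(135)), (79, np.int64(135)), (80, np.int64(134)), (81, np.int64(131)), (82, np.int64(193)), (83, np.int64(231)), (84, np.int64(237)), (85, np.int64(235)), (86, np.int64(235)), (87, np.int64(234)), (88, np.int64(235)), (89, np.int64(234)), (90, np.int64(235)), (91, np.int64(235)), (92, np.int64(234)), (93, np.int64(234)), (94, np.int64(234)), (95, np.int64(234)), (96, np.int64(234)), (97, np.int64(234)), (98, np.int64(234)), (99, np.int64(233))]
[(190, np.int64(167)), (191, np.int64(167)), (192, np.int64(167)), (193, np.int64(167)), (194, np.int64(168)), (195, np.int64(168)), (196, np.int64(168)), (197, np.int64(166)), (198, np.int64(164)), (199, np.int64(165)), (200, np.int64(164)), (201, np.int64(165)), (202, np.int64(166)), (203, np.int64(167)), (204, np.int64(167)), (205, np.int64(167)), (206, np.int64(168)), (207, np.int64(169)), (208, np.int64(169)), (209, np.int64(169)), (210, np.int64(173)), (211, np.int64(192)), (212, np.int64(216)), (213, np.int64(228)), (214, np.int64(230)), (215, np.int64(228)), (216, np.int64(228)), (217, np.int64(227)), (218, np.int64(226)), (219, np.int64(226))]
rimtopend [522.5 141.2 262.4] tool [-30.1  -0.1 -51.5]
rimbotend [522.5 139.6 236.4] tool [ -4.1  -0.1 -50. ]
handle end [519.8 189.3 177. ] tool [ 55.3  -0.3 -99.8]
[[505.2 181.9 101.3]
 [505.1 181.3 100. ]
 [505.2 180.6 100.3]
 [505.2 179.8 100.9]
 [505.2 179.2 100.2]
 [505.3 178.4 101.4]
 [505.3 177.7 101.2]
 [505.3 177.1  99.9]]
[519.90701002 186.21077905 176.48411773] [[522.3 140.1 262. ]
 [522.4 139.6 261.7]
 [522.4 139.5 262.6]]
```

Call:
servo_tool(series=[[0,0,0,-0.0005,0.01,0,255],[0,0,0,-0.0015,0.03,0,255],[0,0,0,-0.0025,0.05,0,255],[0,0,0,-0.003,0.0587,0,255],[0,0,0,0.01,0.0594,0,255],[0,0,0,0.022,0.06,0,255],[0,0,0,0.022,0.06,0,255],[0,0,0,0.022,0.06,0,255]])

```text
t: 7.22
tcp_pos: [547.1, 149.6, 232.0]
tool_rot: [1.171, 1.233, -1.173]
wrist_force: [-0.4, -1.4, -9.6]
gripper_width: 7.6
```

Run:
```python
from h import *
for n in ['wrist','side']:
    s=bot.sense();print(s['t'],s['tcp_pos'].round(2),s['wrist_force'].round(2),s['torque'].round(3),s['tool_rot'].round(3))
    c=cap(n,n+'5.png')
cv2.imwrite('pics/z6.png',cv2.resize(c['pixels'][120:240,220:340],(600,600),interpolation=cv2.INTER_CUBIC))
```

```text
7.225 [547.05 149.62 232.05] [-0.44 -1.39 -9.55] [-0.01   0.062  0.048] [ 1.171  1.233 -1.173]
7.275 [546.82 149.69 232.02] [-0.34 -0.19 -9.26] [-0.021  0.04  -0.037] [ 1.171  1.233 -1.173]
```

View pics/wrist5.png

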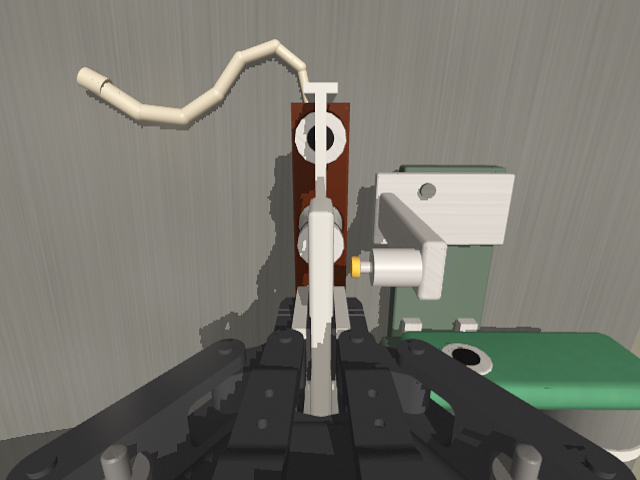

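View pics/z6.png

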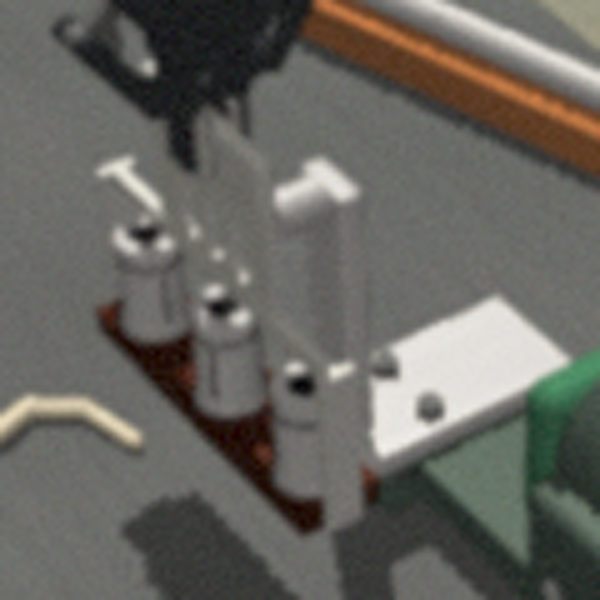

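Run:
```python
from h import *
from scipy.spatial.transform import Rotation as R
c=dict(np.load('/tmp/wrist5.png.npz'));s=bot.sense();tcp=s['tcp_pos'];M=R.from_rotvec(s['tool_rot']).as_matrix()
img=c['pixels'];hsv=cv2.cvtColor(img,cv2.COLOR_BGR2HSV);m=(hsv[...,0]>12)&(hsv[...,0]<30)&(hsv[...,1]>120);m[:240]=0;m[295:]=0;m[:,:340]=0;m[:,:340]=0;m[:,370:]=0
v,u=np.nonzero(m);print('head',u.min(),u.max(),v.min(),v.max(),u.mean(),v.mean())
g=cv2.cvtColor(img,cv2.COLOR_BGR2GRAY).astype(int)
for uu in (354,357,364,366,385,400):print(uu,np.nonzero(abs(np.diff(g[240:295,uu]))>14)[0]+240)
for px in [(u.min()-.5,v.mean()),(u.max()+.5,v.mean()),(u.mean(),v.min()-.5),(u.mean(),v.max()+.5)]:
    w=onz(c,[px],190)[0];print(w.round(1),(M.T@(w-tcp)).round(1))
cv2.imwrite('pics/z7.png',cv2.resize(img[190:310,280:440],(800,600),interpolation=cv2.INTER_CUBIC))
```

```text
head 350 359 256 277 354.7079207920792 266.46534653465346
354 [255 256 257 275 276]
357 [255 256 257 258 275 276]
364 [250 251 260 261 262 265 270 271 272]
366 [250 251 260 261 262 265 270 271 272]
385 [240 241 242 243 244 247 248 249 284 285 286]
400 [247 248 249 284 285]
[563.7 151.3 190. ] [42.  17.  -0.7]
[569.5 151.6 190. ] [42.  22.8 -0.7]
[566.2 158.2 190. ] [42.  19.8 -7.4]
[567.3 144.5 190. ] [42.  20.3  6.3]
```

View pics/z7.png

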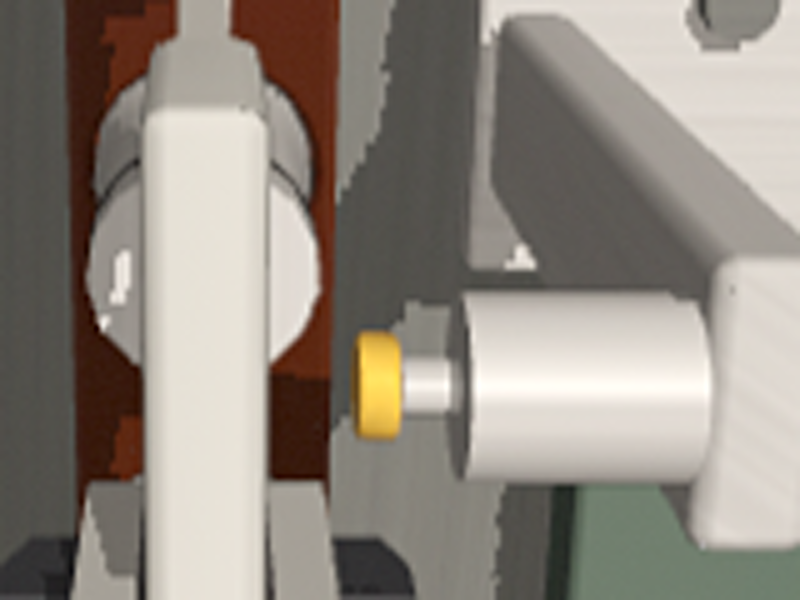

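Call:
servo_tool(series=[[0,0,0,0.006,0.0003,0,255],[0,0,0,0.01,0.0005,0,255],[0,0,0,0.013,0.0007,0,255],[0,0,0,0.015,0.0008,0,255],[0,0,0,0.016,0.0008,0,255],[0,0,0,0.017,0.0009,0,255],[0,0,0,0.018,0.0009,0,255],[0,0,0,0.018,0.0009,0,255]])

```text
t: 8.32
tcp_pos: [565.3, 151.1, 232.3]
tool_rot: [1.172, 1.233, -1.171]
wrist_force: [-0.4, -0.3, -8.8]
gripper_width: 7.6
```

Run:
```python
from h import *
for n in ['wrist','side']:
    s=bot.sense();print(s['t'],s['tcp_pos'].round(2),s['wrist_force'].round(2),s['torque'].round(3),s['tool_rot'].round(3))
    c=cap(n,n+'6.png')
cv2.imwrite('pics/z8.png',cv2.resize(bot.capture('wrist')['pixels'][190:310,280:440],(800,600),interpolation=cv2.INTER_CUBIC))
```

```text
8.325 [565.27 151.06 232.34] [-0.43 -0.29 -8.79] [-0.019  0.025 -0.004] [ 1.172  1.233 -1.171]
8.375 [565.17 151.05 232.31] [-0.87 -0.2  -8.91] [-0.024  0.017  0.011] [ 1.171  1.233 -1.172]
```

View pics/z8.png

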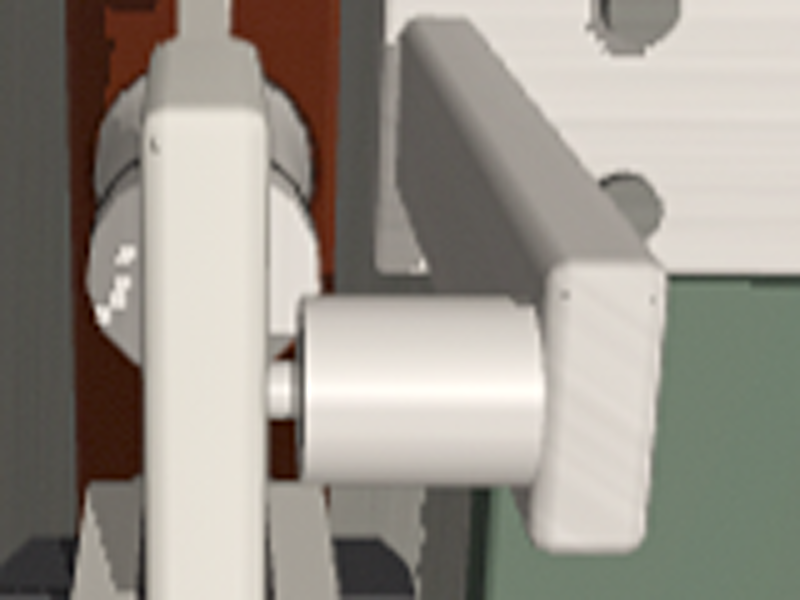

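Call:
servo_tool(series=[[0,0,0,0.002,0.0001,0,255],[0,0,0,0.004,0.0002,0,255],[0,0,0,0.0055,0.0003,0,255],[0,0,0,0.0065,0.0003,0,255],[0,0,0,0.0075,0.0004,0,255],[0,0,0,0.0075,0.0004,0,255]])

```text
t: 9.22
tcp_pos: [572.8, 151.5, 232.3]
tool_rot: [1.172, 1.233, -1.171]
wrist_force: [0.2, 0.9, -8.9]
gripper_width: 7.1
```

Run:
```python
from h import *
for n in ['wrist','side']:
    s=bot.sense();print(s['t'],s['tcp_pos'].round(2),s['wrist_force'].round(2),s['torque'].round(3),s['tool_rot'].round(3))
    c=cap(n,n+'7.png')
a=cv2.resize(np.load('/tmp/wrist7.png.npz')['pixels'][190:310,280:440],(480,360),interpolation=cv2.INTER_CUBIC)
b=cv2.resize(c['pixels'][140:220,230:310],(360,360),interpolation=cv2.INTER_CUBIC)
cv2.imwrite('pics/z9.png',np.hstack([a[:,:430],b]))
```

```text
9.225 [572.8  151.48 232.3 ] [ 0.17  0.88 -8.92] [-0.04  -0.019  0.086] [ 1.172  1.233 -1.171]
9.275 [572.69 151.43 232.3 ] [-0.88 -0.54 -9.87] [-0.039 -0.012 -0.017] [ 1.172  1.233 -1.172]
```

View pics/z9.png

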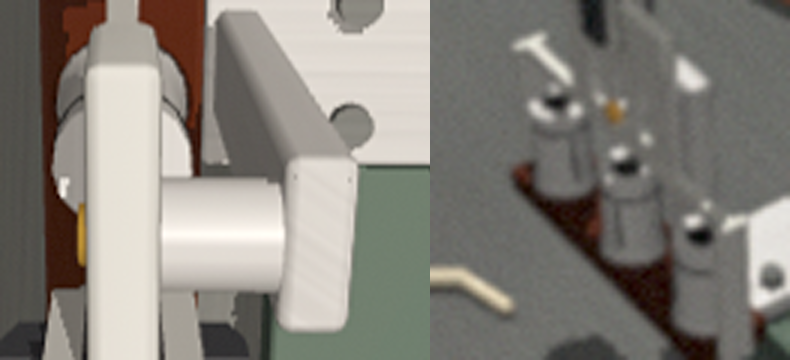

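Call:
servo_tool(series=[[0,0,0,0,0,-0.003,255],[0,0,0,0,0,-0.006,255],[0,0,0,0,0,-0.009,255],[0,0,0,0,0,-0.012,255],[0,0,0,0,0,-0.014,255],[0,0,0,0,0,-0.015,255],[0,0,0,0,0,-0.016,255],[0,0,0,0,0,-0.016,255]])

```text
t: 10.32
tcp_pos: [572.7, 151.4, 216.3]
tool_rot: [1.172, 1.233, -1.172]
wrist_force: [-0.2, 0.6, -8.4]
gripper_width: 7.4
```

Run:
```python
from h import *
for n in ['wrist','side']:
    s=bot.sense();print(s['t'],s['tcp_pos'].round(2),s['wrist_force'].round(2),s['torque'].round(3),s['tool_rot'].round(3))
    c=cap(n,n+'8.png')
```

```text
10.325 [572.69 151.44 216.29] [-0.2   0.58 -8.36] [-0.028  0.037 -0.002] [ 1.172  1.233 -1.172]
10.375 [572.72 151.47 216.35] [ 0.04 -0.71 -8.95] [-0.034 -0.012 -0.02 ] [ 1.172  1.233 -1.171]
```

Free in the slot. The last few millimetres go slowly.

Call:
servo_tool(series=[[0,0,0,0,0,-0.0005,255],[0,0,0,0,0,-0.001,255],[0,0,0,0,0,-0.0015,255],[0,0,0,0,0,-0.002,255],[0,0,0,0,0,-0.0025,255],[0,0,0,0,0,-0.0025,255],[0,0,0,0,0,-0.0025,255]])

```text
t: 11.3
tcp_pos: [572.7, 151.5, 213.8]
tool_rot: [1.172, 1.233, -1.172]
wrist_force: [-0.3, 0.2, -8.3]
gripper_width: 7.5
```

Run:
```python
from h import *
for n in ['wrist','side']:
    s=bot.sense();print(s['t'],s['tcp_pos'].round(2),s['wrist_force'].round(2),s['torque'].round(3),s['tool_rot'].round(3))
    c=cap(n,n+'9.png')
```

```text
11.3 [572.71 151.46 213.82] [-0.31  0.17 -8.28] [-0.071  0.011 -0.02 ] [ 1.172  1.233 -1.172]
11.35 [572.73 151.45 213.85] [-0.63 -0.38 -7.99] [ 0.004 -0.028 -0.021] [ 1.172  1.233 -1.172]
```

Call:
servo_tool(series=[[0,0,0,0,0,-0.0003,255],[0,0,0,0,0,-0.0006,255],[0,0,0,0,0,-0.0009,255],[0,0,0,0,0,-0.0012,255],[0,0,0,0,0,-0.0012,255]])

```text
t: 12.02
tcp_pos: [572.8, 151.4, 212.9]
tool_rot: [1.172, 1.232, -1.171]
wrist_force: [0.6, 0.1, -6.4]
gripper_width: 8.0
```

Run:
```python
from h import *
for n in ['wrist','side']:
    s=bot.sense();print(s['t'],s['tcp_pos'].round(2),s['wrist_force'].round(2),s['torque'].round(3),s['tool_rot'].round(3))
    c=cap(n,n+'10.png')
```

```text
12.025 [572.82 151.39 212.93] [ 0.63  0.13 -6.35] [-0.117  0.122  0.015] [ 1.172  1.232 -1.171]
12.075 [572.8  151.4  212.92] [-0.34 -1.41 -6.1 ] [-0.171  0.179 -0.034] [ 1.172  1.233 -1.171]
```

Run:
```python
from h import *
a=cv2.resize(np.load('/tmp/wrist10.png.npz')['pixels'][60:330,240:480],(400,450),interpolation=cv2.INTER_CUBIC)
b=cv2.resize(np.load('/tmp/side10.png.npz')['pixels'][130:240,220:318],(400,450),interpolation=cv2.INTER_CUBIC)
cv2.imwrite('pics/z10.png',np.hstack([a,b]))
for i in range(4):
    bot.capture('scene');s=bot.sense();print(s['wrist_force'].round(2),s['torque'].round(3))
```

```text
[-0.07 -0.3  -7.24] [-0.183  0.144  0.006]
[ 0.   -0.33 -6.38] [-0.188  0.161 -0.016]
[-0.13  0.31 -5.66] [-0.199  0.168 -0.004]
[-1.09 -1.3  -6.35] [-0.191  0.209  0.025]
```

View pics/z10.png

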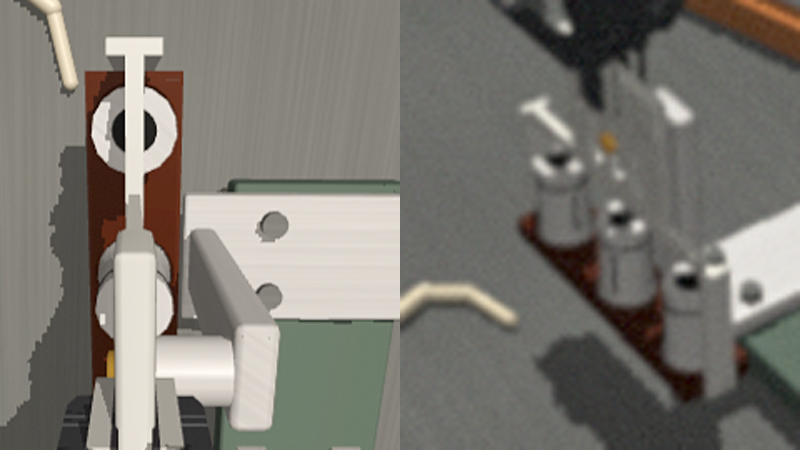

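Call:
servo_tool(series=[[0,0,0,0,0,-0.0003,255],[0,0,0,0,0,-0.0006,255],[0,0,0,0,0,-0.0006,255],[0,0,0,0,0,-0.0006,255]])

```text
t: 12.82
tcp_pos: [572.9, 151.4, 212.6]
tool_rot: [1.172, 1.232, -1.171]
wrist_force: [-2.2, -1.3, -0.9]
gripper_width: 7.5
```

Run:
```python
from h import *
for i in range(3):
    s=bot.sense();print(s['t'],s['tcp_pos'].round(2),s['wrist_force'].round(2),s['torque'].round(3),s['tool_rot'].round(3));bot.capture('scene')
```

```text
12.825 [572.89 151.44 212.62] [-2.19 -1.31 -0.91] [-0.31   0.502 -0.001] [ 1.172  1.232 -1.171]
12.875 [572.9  151.41 212.58] [-2.31 -0.3  -0.68] [-0.288  0.505  0.003] [ 1.172  1.232 -1.171]
12.925 [572.9  151.42 212.58] [-2.56 -1.64 -0.18] [-0.314  0.481 -0.   ] [ 1.172  1.232 -1.171]
```

Call:
servo_tool(series=[[0,0,0,0,0,0,235],[0,0,0,0,0,0,215],[0,0,0,0,0,0,195],[0,0,0,0,0,0,150],[0,0,0,0,0,0,100],[0,0,0,0,0,0,50],[0,0,0,0,0,0,0],[0,0,0,0,0,0,0]])

```text
t: 13.98
tcp_pos: [572.7, 151.5, 212.0]
tool_rot: [1.172, 1.233, -1.171]
wrist_force: [-0.5, -1.0, 0.9]
gripper_width: 85.8
```

Run:
```python
from h import *
s=bot.sense();print(s['t'],s['tcp_pos'].round(2),s['wrist_force'].round(2),s['torque'].round(3),s['gripper_width'])
a=cv2.resize(cap('wrist','wrist11.png')['pixels'],(480,360))
b=cv2.resize(cap('side','side11.png')['pixels'][130:240,220:318],(320,360),interpolation=cv2.INTER_CUBIC)
cv2.imwrite('pics/z11.png',np.hstack([a,b]))
```

```text
13.975 [572.72 151.47 212.03] [-0.47 -0.96  0.95] [ 0.028 -0.029  0.003] 85.81033761819019
```

View pics/z11.png

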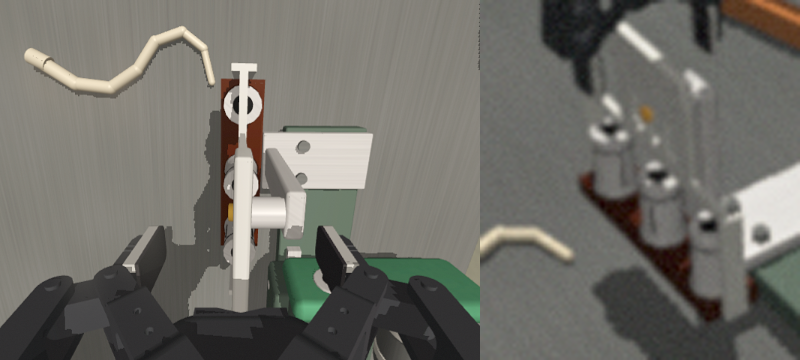

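Call:
servo_tool(series=[[0,0,0,0,0,0.02,0],[0,0,0,0,0,0.05,0],[0,0,0,0,0,0.08,0],[0,0,0,0,0,0.11,0],[0,0,0,0,0,0.11,0],[0,0,0,0,0,0.11,0],[0,0,0,0,0,0.11,0],[0,0,0,0,0,0.11,0]])

```text
t: 15.08
tcp_pos: [572.1, 151.3, 320.7]
tool_rot: [1.17, 1.234, -1.173]
wrist_force: [0.3, 0.2, -0.6]
gripper_width: 86.1
```

Run:
```python
from h import *
s=bot.sense();print(s['t'],s['tcp_pos'].round(2),s['wrist_force'].round(2),s['gripper_width'])
w=cap('wrist','wrist12.png');sd=cap('side','side12.png');sc=cap('scene','scene12.png')
P=cloud(w).reshape(-1,3)
m=(abs(P[:,0]-573)<12)&(abs(P[:,1]-151)<58)&(abs(P[:,2]-230-13)<7);W=P[m]
A=np.c_[W-W.mean(0)];d=np.linalg.svd(A,full_matrices=False)[2];print('rim top',len(W),W.mean(0).round(1),W.min(0).round(1),W.max(0).round(1),'dir',d[0].round(3))
Pw=cloud(sc).reshape(-1,3)
m=(abs(Pw[:,0]-573)<14)&(abs(Pw[:,1]-151)<55)&(Pw[:,2]>236)&(Pw[:,2]<252);W=Pw[m]
if len(W)>20:print('scene rim',len(W),W.mean(0).round(1),np.linalg.svd(W-W.mean(0),full_matrices=False)[2][0].round(3))
a=cv2.resize(w['pixels'],(400,300));b=cv2.resize(sd['pixels'][110:260,200:400],(400,300));c=cv2.resize(sc['pixels'][130:330,350:550],(400,300))
cv2.imwrite('pics/z12.png',np.vstack([np.hstack([a,b]),np.hstack([c,cv2.resize(sc['pixels'],(400,300))])]))
```

```text
15.075 [572.08 151.32 320.69] [ 0.3   0.17 -0.64] 86.06570825587318
rim top 1865 [572.8 156.4 242.9] [567.2 103.4 236.5] [578.7 202.8 245.5] dir [ 0.029 -0.999  0.018]
scene rim 299 [576.7 150.4 240.9] [ 0.022 -1.     0.004]
```

View pics/z12.png

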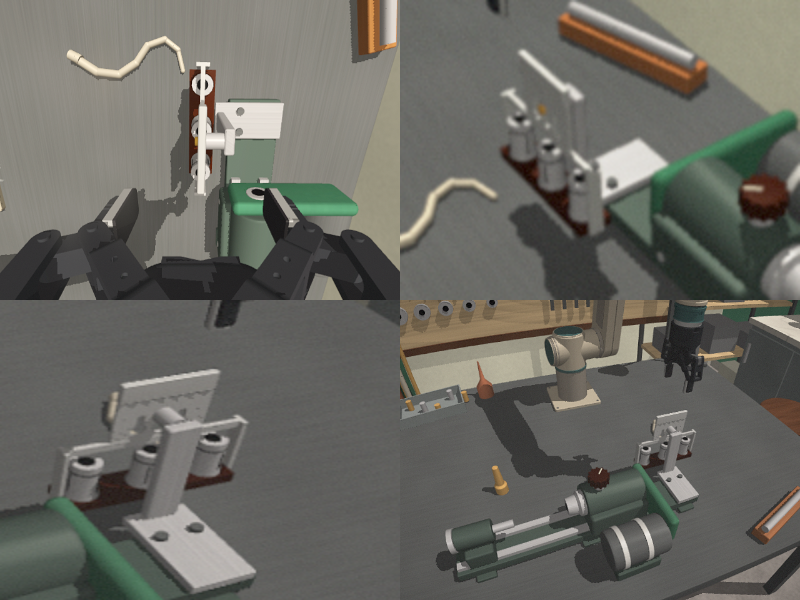

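Call:
servo_tool(series=[[0,0,0,0,0,0,0],[0,0,0,0,0,0,0],[0,0,0,0,0,0,0],[0,0,0,0,0,0,0],[0,0,0,0,0,0,0],[0,0,0,0,0,0,0],[0,0,0,0,0,0,0],[0,0,0,0,0,0,0]])

```text
t: 16.23
tcp_pos: [572.7, 151.5, 322.0]
tool_rot: [1.172, 1.233, -1.172]
wrist_force: [0.1, -1.0, -0.6]
gripper_width: 85.2
```

Run:
```python
from h import *
g=lambda x:cv2.GaussianBlur(cv2.cvtColor(x,cv2.COLOR_BGR2GRAY),(5,5),0)[20:260,200:420].astype(np.float32)
p=g(np.load('/tmp/wrist12.png.npz')['pixels'])
for i in range(4):
    w=bot.capture('wrist');print(cv2.phaseCorrelate(p,g(w['pixels'])),np.abs(p-g(w['pixels'])).max())
P=cloud(w).reshape(-1,3);m=(abs(P[:,0]-573)<12)&(abs(P[:,1]-151)<58)&(abs(P[:,2]-243)<7);W=P[m];print(np.linalg.svd(W-W.mean(0),full_matrices=False)[2][0].round(3))
# knob mark
for f in('scene0','scene12'):
    im=np.load('/tmp/%s.png.npz'%f)['pixels'][262:300,300:340];k=(im.min(2)>150);v,u=np.nonzero(k);print(f,len(u),u.mean(),v.mean())
```

```text
((-0.8088854408574377, 0.02966000456554241), 0.9415546931514034) 90.0
((-0.8266069752127834, 0.03110927387720608), 0.9347501811274775) 90.0
((-0.815993990680937, 0.025534970772355337), 0.939535280722159) 90.0
((-0.810327354298181, 0.015659876614236623), 0.939906155621564) 90.0
[ 0.028 -0.999  0.02 ]
scene0 13 20.307692307692307 11.307692307692308
scene12 13 20.307692307692307 11.307692307692308
```

```bash
python3 -c "
from rig import bot
print(bot.job_done())"
```

```text
the job is handed in; nothing more can be done
None
```

I hung the collet carrier on the stud by its middle keyhole and handed the job in at about 16.5 s. It hangs level, with all three collets aboard.

- **Which keyhole:** On lifting, the torque about the lathe's cross axis was about -0.03 N·m. A blank at either end would have given about ±0.2 N·m, so the solid blank is in the middle seat and keyhole_2 is the right one.
- **Hanging:** The stud head went through the round end with no force felt. I let the carrier down slowly until nearly all its weight (under 1 N left on the wrist) was on the neck. I then opened the gripper and moved it 110 mm up.
- **Last checks:**
  - The rim top was at 242.9 mm, against 243.3 mm expected.
  - The length tilt was about 0.02 rad.
  - Repeated pictures showed no motion.
  - The knob mark sat at the same pixels as at the start.
  - The bocal and plug were never approached and look undisturbed, though I did not measure them.

**Less certain:**
- Just before release the wrist felt side forces of about 2.3 N and 1.3 N and a moment of about 0.5 N·m. I took this for the slot seating slightly off centre on the neck. It vanished on opening.
- I did not separately measure the tilt across the thin web.

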